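# Hold the sample slide flush on the tilted reader stage

## Robot

A 7-joint arm with a two-finger parallel gripper is mounted at the origin on a cart in front of the work surface, level with it; the furniture and walls round the work are solid. World frame = base frame: x ahead of the robot, y to its left, z up, the work surface at z = 0. Lengths are in m, angles in degrees, forces in N, time in s.
With the tool pointing down it reaches from about 0.425 to 0.875 m from the base axis. Payload 4.7 kg.
Tool frame: the origin (TCP) lies on the centre line of the jaws, within the pads' length; the fingertips stand 8 mm ahead of it and the grasp point (between the pads) lies 11 mm behind it; z points along the fingers, y is the direction in which the jaws open and shut (so a half turn about z gives the same grasp; the last joint's range is limited). The gripper opens to 87 mm and grips with 3 to 60 N. Pads are 19 mm wide; open, the fingers measure 117 mm over their backs; the gripper's body (75 mm by 190 mm) begins 51 mm behind the grasp point.
Start: joints at [72.542, 18.392, -4.016, 83.108, 1.295, 78.541, -3.26], TCP at [0.204, -0.617, 0.231] pointing down, gripper open.
Joint ranges: [-163.93, 163.93], [-17.29, 119.83], [-79.2, 71.16], [3.27, 140.29], [-89.18, 269.18], [5.43, 117.66], [-154.24, 154.24]. Speed limits (degrees/s): [147.25, 147.25, 180, 180, 180, 180, 180].

## Interface

Orientations are given as [roll, pitch, yaw] about the fixed x, y, z axes, in that order (R = Rz(yaw) Ry(pitch) Rx(roll)).
In Python, from cell import env gives the robot as it stands. The module is installed in compiled form; this text tells all that it offers.
- The arm moves only by the tool move_arm, never from a script. Its argument "steps" is a list of rows, each a list of 2 entries, a list of its own where there are three numbers: the shift along the tool's x, y, z in m, then the turn about the tool's z in rad. A call has 1 to 20 rows; each row is the pose to reach, as a shift and turn from the pose commanded when the call began, along the tool's axes at that moment; what a row does not reach only later rows make up. A row lasts 1/8 s, in which the tool goes at most 62.5 mm and 10.7 degrees, less where a joint would pass 70% of its speed; a pose out of reach is approached as far as the arm can. A call with a gripper value outside its range is refused whole. "hand" is the closure, from -1 (fully open) to 1 (shut), set as the call begins (left out, the last holds). The fingers move at their own pace and stop on an object; "squeeze" is the grip in N (left out, the last holds). Time passes only in rows, so rows that repeat a pose let the fingers close. It gives the time, the measured TCP pose, the force and the opening at its end, in the units of the state.
- env.get_obs(): the state, without advancing time (a new reading comes with each control period).
- env.read_camera(name): name is "scene" or "side" or "wrist"; returns (picture, depth): 420x560x3 uint8, red, green, blue; 420x560 float32, m along the optical axis (not along the pixel's ray), 0 where there is no reading.
- env.calibration(name): a dict with "intrinsics" (3x3 intrinsics, pixels), "D" ([k1, k2, p1, p2, k3] as OpenCV has them; the pictures are not rectified), "position" and "orientation" of the camera in the world; the wrist camera has in their place "mount" (4x4, takes a point from camera to tool coordinates, whose origin is the TCP and whose axes are the flange's). Camera axes: x right, y up, looking along -z (the intrinsics and any distortion apply to the point x, -y, -z); pixel columns grow to the right and rows downward; lengths in m; the calibration is good to about 2 mm. A picture is of the moment at which its call begins: read the wrist's pose just before it. calibration takes no time and is no camera call.
- env.sign_off(): hands the job in, once; it reports no verdict.
Trained networks look in the newest picture that a camera, given by its name, has taken for a name from the list of things; names that differ only in an ending like _2 or _b are one class to them, and where a whole thing is asked for, a point or a joint stands for the part that bears it (a point fixed in the world has none). Each returns a list of dicts, best first, with "conf" (0 to 1); they miss things now and then, are a little off and sometimes report something else, mostly with a low value. They report only what shows in the picture. A call takes as long as a camera call. They do not tell look-alikes from the thing itself.
- env.cut_out(camera, query): "region" (420x560 bool, what is visible of it) and "uv" ([column, row] in pixels, amid what is visible of it).
The state is a dict: "time_s": time; "qpos": joint angles; "joint_velocities": joint speeds; "effort": joint torques, N m; "tool_pos": TCP position; "tool_rot": TCP orientation; "force": force on the tool from outside, world axes, zero at the start; "wrist_torque": the same for the moment, N m; "grip_width": finger opening in m.
Only numpy, scipy, OpenCV 4.12 (cv2) and the standard library are available. Lean on these libraries where they do the work, as an engineer would, in place of code of your own. Each camera call takes 0.05 s, during which the arm holds its last target. There are 200 camera calls.

## Task

Pick up the oblong sample slide by its rib, tilt it to match the sloped face of the reader stage and press it gently against that face: flush, in the middle, its long side running up and down the slope. Press until the sprung face has sunk to about half of its 10 mm travel, not to the stop, and finish like that, still gripping the rib and holding the slide pressed in place for the reading. Leave the square slide, the petri dish and the sample bottle where they are.

Things in the scene. Friction and masses are not known exactly. Their poses are not given: they have to be found in the camera images.
- slide: oblong sample slide, 90 g, lying flat: white plate 72 x 36 x 6 mm with an upright aluminium grip rib centred on top, 36 mm long (along the plate's long side), 12 mm thick, reaching from 6 to 41 mm above the plate's underside; take it across its 12 mm. Origin: centre of the underside; x along the long side, y along the short side, z up out of the rib
- slide_rib (a point): point in the middle of the oblong slide's rib, 25 mm above the plate's underside; axes as the slide's
- square_slide: the other slide, not wanted: square white plate 46 x 46 x 6 mm with the same rib; origin and axes likewise
- face (a point): centre of the top of the stage's face plate: bare aluminium, 96 x 60 x 10 mm, flat black dot 18 mm across at its centre. z: outward normal; x: along the 96 mm side, up the slope (away from the robot); y: along the 60 mm side, level. It slopes down towards the robot; slope and heading differ from run to run. 82 to 85 mm above the worktop; it sinks with the face plate
- slope (a joint): slope of the stage's face from level, rad, 0.2 to 0.45; held by a very stiff hinge (its axle is 25 mm below the centre of the unpressed face) and does not yield to the press
- press (a joint): how far the sprung face plate has been pressed in along its own normal, m: 0 free, 0.010 at the stop. The spring yields from 3 N and takes 0.7 N more per mm (10 N at the stop).
- stage: the reader stage: grey base 120 x 100 x 12 mm fixed to the worktop, two cheeks 73 mm high, and between them the sloped cradle with the sprung face plate. Origin: centre of the base's underside; x along the 120 mm side, away from the robot
- petri_dish: petri dish, 94 mm across, 18 mm high, loose, near the front edge; origin centre of its underside
- sample_bottle: small clear bottle, 58 mm across, 103 mm high, loose, behind the slides; origin centre of its underside
There are look-alikes about, which are no part of the job. What is shaped like the slide but blue or red is not meant.

How it is judged (in metres and radians):
On the way:
1. the oblong slide is gripped and lifted clear of the worktop (height (world z) of slide above 0.04 m and contact force between the fingers and slide above 1 N), for 0.2 s.
At the end, for the whole second after the job is handed in: The oblong slide, rib still between the fingers, is pressed on the stage face at rest: parallel within 0.04 rad, underside within 3 mm of the face, centred within 12 mm each way, long side along the slope within 0.15 rad, face sunk 2 to 8.5 mm, 2.5 to 20 N between them (angle between the z axis of slide and the z axis of face, either way round below 0.04 rad and angle between the x axis of slide and the x axis of face, either way round below 0.15 rad and x of slide in the frame of face between -0.012 and 0.012 m and y of slide in the frame of face between -0.012 and 0.012 m and z of slide in the frame of face between -0.003 and 0.003 m and angle between slide's own z axis and vertical below 1.2 rad and value of joint press between 0.002 and 0.0085 m and contact force between slide and stage between 2.5 and 20 N and contact force between the fingers and slide above 2 N and distance between the grasp point and slide_rib below 0.026 m and linear speed of slide below 0.02 m/s); the arm keeps its last pose, push and grip.
It fails at once if the slide is pressed on the stage with more than 25 N (contact force between slide and stage above 25 N).
It fails at once if the square slide is moved by more than 30 mm (distance of square_slide from where it was at the start of the episode above 0.03 m).
It fails at once if the petri dish is moved by more than 30 mm (distance of petri_dish from where it was at the start of the episode above 0.03 m).
It fails at once if the sample bottle is moved by more than 30 mm (distance of sample_bottle from where it was at the start of the episode above 0.03 m).
It also fails if it takes over 43 s, if anything falls off the work surface, if the arm or the gripper's body presses on something with over 40 N, if the wrist force passes 120 N, or if a joint passes its speed limit or range.

## Working session

There is one attempt and no reset: what is moved stays moved. The work goes in short steps, Python scripts to look and compute and a tool call to move; the robot and the scene stay as the last step left them, time stands still between calls to the robot, and variables do not carry over. Pictures are saved under pics/ and viewed, about 8 in all and at most 12, crops included, and the job is handed in when it is done.

Besides the shell and the picture viewer there is one more tool, called as a command line: name --argument value ..., lists and objects as JSON in quotes. move_arm: Moves the arm, as the interface text tells. Its arguments: {"type":"object","properties":{"steps":{"type":"array"},"hand":{"type":"number"},"squeeze":{"type":"number"}},"required":["steps"]}

```bash
mkdir -p pics; cat > h.py <<'E'
import numpy as np, cv2
from scipy.spatial.transform import Rotation as R
from cell import env
def pose():
    o=env.get_obs(); T=np.eye(4)
    T[:3,3]=o["tool_pos"]; T[:3,:3]=R.from_euler("xyz",o["tool_rot"],degrees=True).as_matrix(); return T
def cam(name):
    c=env.calibration(name)
    if name=="wrist": T=pose()@np.array(c["mount"])
    else:
        T=np.eye(4); T[:3,3]=c["position"]; o=np.array(c["orientation"]); 
        T[:3,:3]=o if o.shape==(3,3) else R.from_euler("xyz",o,degrees=True).as_matrix()
    return np.array(c["intrinsics"]),np.array(c["D"]),T
def grab(name,fn=None):
    K,D,T=cam(name); im,d=env.read_camera(name)
    if fn: cv2.imwrite("pics/"+fn,im[:,:,::-1])
    v,u=np.mgrid[:420,:560]
    p=cv2.undistortPoints(np.stack([u,v],-1).reshape(-1,1,2).astype(float),K,D).reshape(420,560,2)
    P=np.stack([p[...,0]*d,-p[...,1]*d,-d],-1)@T[:3,:3].T+T[:3,3]
    P[d==0]=np.nan
    return im,d,P
def pix(name,X):
    K,D,T=cam(name); q=(np.atleast_2d(X)-T[:3,3])@T[:3,:3]; q=q*[1,-1,-1]
    return cv2.projectPoints(q,np.zeros(3),np.zeros(3),K,D)[0].reshape(-1,2)
E
python3 - <<'E'
from h import *
print(env.get_obs()); print(env.calibration("scene")["orientation"],env.calibration("scene")["position"],env.calibration("side")["position"],env.calibration("wrist")["mount"])
for n in ("scene","side"):
    im,d,P=grab(n,n+"0.png"); np.savez(n+"0.npz",im=im,P=P)
    for q in ("slide","square_slide","face","stage","petri_dish","sample_bottle"):
        for r in env.cut_out(n,q)[:4]:
            print(n,q,round(r["conf"],2),np.round(r["uv"]),r["region"].sum(),np.round(np.nanmedian(P[r["region"]],0),3))
a=[cv2.imread(f"pics/{n}0.png") for n in("scene","side")]
E
```

```text
{'time_s': 0.0, 'qpos': array([72.53984123, 18.44046214, -4.01536326, 83.1750197 ,  1.29391324,
       78.54055987, -3.26086679]), 'joint_velocities': array([ 0.04014235,  0.08861544, -0.12774222,  0.06695104,  0.07022412,
       -0.04548679,  0.07045844]), 'effort': array([-8.85932459e-04, -4.91290784e+01, -4.04230328e-01, -3.12524736e+01,
       -6.38586120e-02,  4.39903478e-02,  1.80799534e-04]), 'tool_pos': array([ 0.20353841, -0.61674212,  0.22944454]), 'tool_rot': array([-1.79889141e+02,  4.72863311e-03,  1.82686723e+01]), 'force': array([-0.56050599,  0.20248565,  0.41724088]), 'wrist_torque': array([-0.00884863, -0.00659986, -0.03053695]), 'grip_width': 0.0867978715143454}
[  61.35155519   -1.23167651 -152.66460531] [0.13963149 0.99115433 0.53949994] [ 0.40480127 -0.53953931  0.49941073] [[ 7.08242332e-05  9.69889815e-01  2.43544127e-01  6.68882182e-02]
 [ 9.99998882e-01 -4.32470542e-04  1.43146388e-03 -1.51783367e-03]
 [ 1.49368790e-03  2.43543753e-01 -9.69888761e-01 -1.52625191e-01]
 [ 0.00000000e+00  0.00000000e+00  0.00000000e+00  1.00000000e+00]]
scene slide 0.92 [211. 2
[... 275 characters left out ...]
[0.631 0.302 0.055]
scene petri_dish 0.72 [350. 227.] 771 [0.398 0.103 0.017]
scene sample_bottle 0.72 [213. 223.] 1109 [0.631 0.302 0.056]
scene sample_bottle 0.51 [299. 185.] 1671 [ 0.566 -0.001  0.034]
side slide 0.75 [273. 197.] 217 [0.568 0.383 0.01 ]
side slide 0.73 [255. 233.] 455 [0.508 0.225 0.011]
side slide 0.68 [214. 224.] 360 [0.402 0.287 0.012]
side slide 0.66 [286. 255.] 374 [0.561 0.116 0.018]
side square_slide 0.75 [236. 205.] 248 [0.473 0.382 0.017]
side face 0.95 [312. 273.] 1341 [ 0.568 -0.03   0.085]
side stage 0.71 [314. 294.] 4045 [ 0.567 -0.046  0.041]
side petri_dish 0.61 [218. 274.] 1248 [0.404 0.077 0.02 ]
side sample_bottle 0.84 [308. 206.] 855 [0.639 0.264 0.057]
```

View pictures.

View pics/scene0.png

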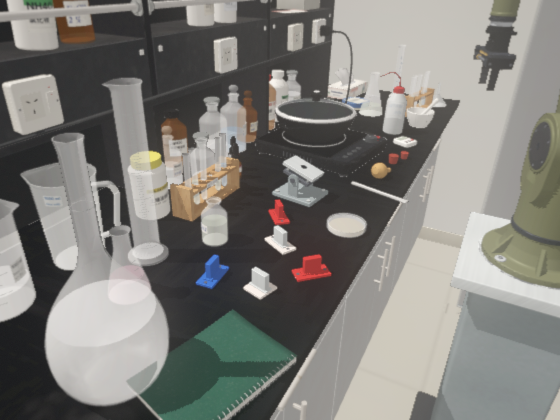

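View pics/side0.png

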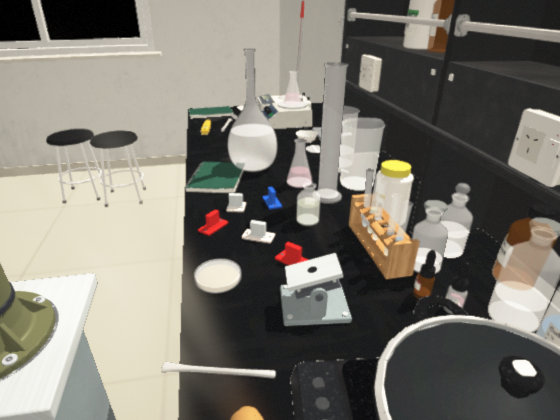

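```bash
python3 - <<'E'
from h import *
ims=[]
for n in ("scene","side"):
    z=np.load(n+"0.npz"); P=z["P"]; im=z["im"].astype(int)
    c=np.array([.505,.232]); w=(np.hypot(*(P[...,:2]-c).transpose(2,0,1))<.06)&(im.min(-1)>90)&(P[...,2]>.001)&(P[...,2]<.06)
    Q=P[w]; lo=Q[Q[:,2]<.012]; hi=Q[Q[:,2]>.02]
    r=cv2.minAreaRect(lo[:,:2].astype(np.float32)*1000); print(n,len(Q),"plate",r,"rib",np.nanmean(hi,0),cv2.minAreaRect(hi[:,:2].astype(np.float32)*1000))
    rf=[x for x in [env.cut_out(n,"face")][0]][0]["region"]; rf=cv2.erode(rf.astype(np.uint8),np.ones((5,5)))>0
    F=P[rf]; F=F[np.isfinite(F).all(1)]
    for _ in range(4):
        m=np.median(F,0) if _==0 else F.mean(0); nn=np.linalg.svd(F-m,full_matrices=False)[2][2]; nn*=np.sign(nn[2]); e=(F-m)@nn; F=F[abs(e)<max(.002,1.5*e.std())]
    print("face n",nn,"slope",np.arccos(nn[2]),"heading",np.degrees(np.arctan2(-nn[1],-nn[0])),F.mean(0),e.std(),len(F), cv2.minAreaRect(F[:,:2].astype(np.float32)*1000))
    # black dot
    u,v=[int(t) for t in np.round(pix(n,m[None])[0])]
    crop=z["im"][v-40:v+40,u-50:u+50]; ims.append(cv2.resize(crop,None,fx=4,fy=4,interpolation=cv2.INTER_CUBIC))
    u,v=[int(t) for t in np.round(pix(n,[[.505,.232,.02]])[0])]
    crop=z["im"][v-30:v+30,u-50:u+50]; ims.append(cv2.resize(crop,(400,240),interpolation=cv2.INTER_CUBIC))
a=np.vstack([np.hstack([ims[0],ims[2]])[:320],np.hstack([ims[1],ims[3]])]); cv2.imwrite("pics/crop1.png",a[:,:,::-1])
E
```

```text
scene 441 plate ((507.46746826171875, 228.91053771972656), (42.1080322265625, 77.08610534667969), 62.63431930541992) rib [0.504275   0.23591503 0.03325819] ((505.4923095703125, 233.1127471923828), (12.718745231628418, 36.69076919555664), 61.71575164794922)
face n [-0.2722641   0.03903914  0.96143029] slope 0.27864036520446406 heading -8.159853076287211 [ 0.56356295 -0.01586948  0.08239159] 0.0009327320553545422 316 ((563.6635131835938, -18.32074737548828), (56.99998474121094, 84.85327911376953), 81.15972137451172)
side 488 plate ((514.3424682617188, 246.71392822265625), (74.42606353759766, 78.30123901367188), 63.98257064819336) rib [0.50764942 0.22656619 0.03416242] ((508.4079895019531, 230.1038055419922), (15.96790885925293, 35.83605194091797), 64.99005126953125)
face n [-0.2782466   0.03020563  0.96003461] slope 0.2836704803290165 heading -6.195598727835477 [ 0.56801936 -0.0287551   0.08606843] 0.0007559154092136054 947 ((567.6514282226562, -26.868507385253906), (54.33059310913086, 83.08087158203125), 84.66117858886719)
```

View pics/crop1.png

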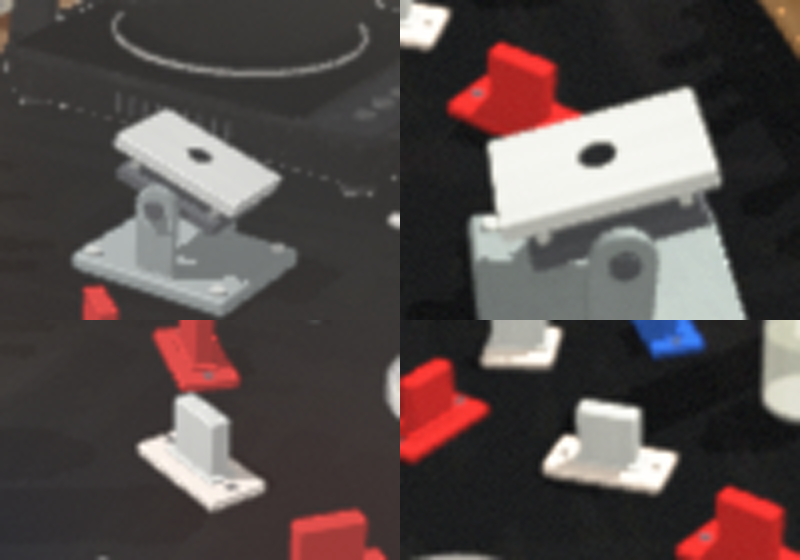

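Look-alikes: white square slide (scene 260,282), red (279,213), red (311,268), blue (212,271). The oblong white slide is at scene (280,239) / side (257,233), and the crop confirms it: the plate is longer than its rib and white.

```bash
cat >> h.py <<'E'
def to(x,y,z,yaw):
    T=pose(); d=T[:3,:3].T@(np.array([x,y,z])-T[:3,3]); yw=R.from_matrix(T[:3,:3]).as_euler("xyz",degrees=True)[2]
    t=-((yaw-yw+180)%360-180); print("shift",np.round(d,4),"turn",round(np.radians(t),4),"dist",round(np.linalg.norm(d),3),"deg",round(t,1))
E
python3 - <<'E'
from h import *
to(.40,-.28,.28,85); to(.507,.232,.22,153)
P=np.concatenate([np.load(n+"0.npz")["P"].reshape(-1,3) for n in("scene","side")])
for x in np.arange(.2,.9,.1):
    print(round(x,1),[ (lambda q: round(float(np.percentile(q,99)),2) if len(q) else None)(P[(abs(P[:,0]-x)<.05)&(abs(P[:,1]-y)<.05)][:,2]) for y in np.arange(-.6,.5,.1)])
E
```

```text
shift [ 0.2921 -0.2587 -0.0494] turn -1.1647 dist 0.393 deg -66.7
shift [ 0.5542 -0.7114  0.0105] turn -2.3515 dist 0.902 deg -134.7
0.2 [0.47, 0.33, -0.79, -0.79, -0.0, 0.0, 0.0, 0.0, -0.0, -0.79, -0.79]
0.3 [0.31, 0.0, 0.0, 0.0, 0.0, 0.01, 0.0, 0.0, 0.0, 0.0, 0.0]
0.4 [0.02, 0.01, 0.03, 0.04, 0.04, 0.01, 0.02, 0.02, 0.0, 0.04, 0.01]
0.5 [0.02, 0.05, 0.14, 0.14, 0.06, 0.02, 0.08, 0.01, 0.04, 0.01, 0.04]
0.6 [0.0, 0.15, 0.17, 0.17, 0.15, 0.09, 0.1, 0.04, 0.0, 0.1, 0.04]
0.7 [None, 0.13, 0.2, 0.2, 0.15, 0.0, 0.08, 0.07, 0.08, 0.1, 0.36]
0.8 [0.36, 0.36, 0.16, 0.16, 0.13, 0.35, 0.15, 0.16, 0.16, 0.15, 0.36]
```

move_arm --steps '[[[0.04,-0.037,-0.007],-0.166],[[0.083,-0.074,-0.014],-0.33],[[0.125,-0.11,-0.021],-0.5],[[0.167,-0.148,-0.028],-0.66],[[0.21,-0.185,-0.035],-0.83],[[0.25,-0.222,-0.042],-1.0],[[0.292,-0.259,-0.049],-1.165],[[0.318,-0.304,-0.047],-1.28],[[0.344,-0.35,-0.045],-1.4],[[0.37,-0.395,-0.042],-1.52],[[0.396,-0.44,-0.039],-1.64],[[0.422,-0.485,-0.036],-1.76],[[0.449,-0.53,-0.03],-1.88],[[0.475,-0.575,-0.025],-2.0],[[0.501,-0.62,-0.02],-2.12],[[0.528,-0.666,-0.01],-2.24],[[0.554,-0.711,0.01],-2.351],[[0.554,-0.711,0.02],-2.351],[[0.554,-0.711,0.02],-2.351]]'

```text
time_s: 3.18
tool_pos: [0.5064, 0.2308, 0.2095]
tool_rot: [-179.9, -0.1, 152.9]
force: [-0.7, -0.7, 0.5]
grip_width: 0.087
```

```bash
cat > m.py <<'E'
from h import *
o=env.get_obs(); print(o["time_s"],o["tool_pos"],o["tool_rot"])
im,d,P=grab("wrist","w1.png"); np.savez("w1.npz",im=im,P=P)
for r in env.cut_out("wrist","slide")[:4]: print(r["conf"],r["uv"],np.nanmedian(P[r["region"]],0))
w=(np.hypot(*(P[...,:2]-[.507,.232]).transpose(2,0,1))<.055)&(im.min(-1)>90)&(P[...,2]>.002)&(P[...,2]<.06)
Q=P[w]; hi=Q[(Q[:,2]>.036)]; lo=Q[Q[:,2]<.012]
for q in (lo,hi): print(len(q),q.mean(0),cv2.minAreaRect(q[:,:2].astype(np.float32)*1000))
to(.507,.232,.1,153)
E
python3 m.py
```

```text
3.175 [0.50641726 0.23077737 0.20954266] [-1.79890466e+02 -7.79762267e-02  1.52949698e+02]
0.85 [456.7, 171.1] [0.5670393  0.39478025 0.00590675]
0.83 [199.7, 300.2] [0.56918252 0.11992047 0.00446722]
0.81 [281.4, 57.0] [0.40582507 0.29550399 0.00510718]
0.57 [269.5, 185.3] [0.50444763 0.23367383 0.00479404]
2033 [0.50540733 0.23317051 0.00464574] ((507.7893981933594, 232.1621551513672), (35.22404861450195, 71.56287384033203), 62.36333084106445)
554 [0.50728275 0.2319227  0.03913625] ((508.0359191894531, 231.60911560058594), (11.668036460876465, 36.48753356933594), 62.76491928100586)
shift [0.0015 0.0017 0.1109] turn -0.0032 dist 0.111 deg -0.2
```

View pics/w1.png

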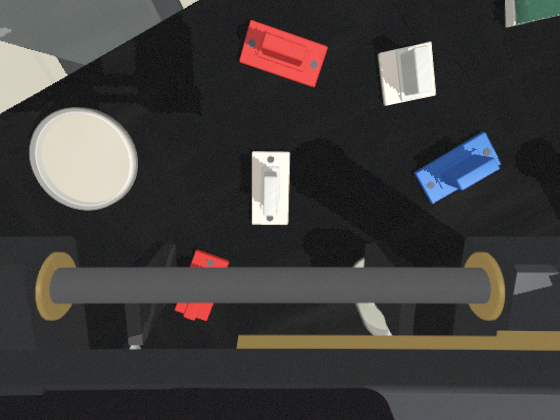

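The wrist view shows the oblong white slide at (270,188), with its rib lined up with the tool axis and free space for the fingers. Descending and gripping now.

move_arm --steps '[[[-0.001,0.002,0.06],0],[[-0.001,0.002,0.12],0],[[-0.001,0.002,0.165],0],[[-0.001,0.002,0.189],0],[[-0.001,0.002,0.189],0],[[-0.001,0.002,0.189],0]]'

```text
time_s: 4.03
tool_pos: [0.5103, 0.2325, 0.0233]
tool_rot: [179.9, 0.1, 152.9]
force: [0.8, -0.3, 0.8]
grip_width: 0.0868
```

move_arm --steps '[[[0,0,0],0],[[0,0,0],0],[[0,0,0],0],[[0,0,0],0],[[0,0,0],0],[[0,0,0],0],[[0,0,0],0],[[0,0,0],0]]' --hand 1 --squeeze 15

```text
time_s: 5.03
tool_pos: [0.5087, 0.2328, 0.0215]
tool_rot: [-180.0, -0.0, 153.0]
force: [-0.8, -0.5, 0.8]
grip_width: 0.0148
```

move_arm --steps '[[[0,0,0],0],[[0,0,0],0],[[0,0,0],0],[[0,0,-0.01],0],[[0,0,-0.03],0],[[0,0,-0.07],0],[[0,0,-0.12],0],[[0,0,-0.17],0],[[0,0,-0.19],0],[[0,0,-0.19],0]]'

```text
time_s: 6.28
tool_pos: [0.5094, 0.2333, 0.2131]
tool_rot: [179.9, 0.2, 153.0]
force: [-0.6, 0.3, -1.4]
grip_width: 0.0119
```

```bash
python3 - <<'E'
from h import *
to(.567,-.022,.24,173)
im,d,P=grab("wrist"); T=pose(); 
im2,d2,P2=grab("side")
u,v=[int(t) for t in np.round(pix("side",T[None,:3,3])[0])]
a=cv2.resize(im2[max(v-60,0):v+60,u-70:u+70],(560,480),interpolation=cv2.INTER_CUBIC)
cv2.imwrite("pics/lift.png",a[:,:,::-1])
E
```

```text
shift [-0.1674 -0.2012 -0.0268] turn -0.3496 dist 0.263 deg -20.0
```

View pics/lift.png

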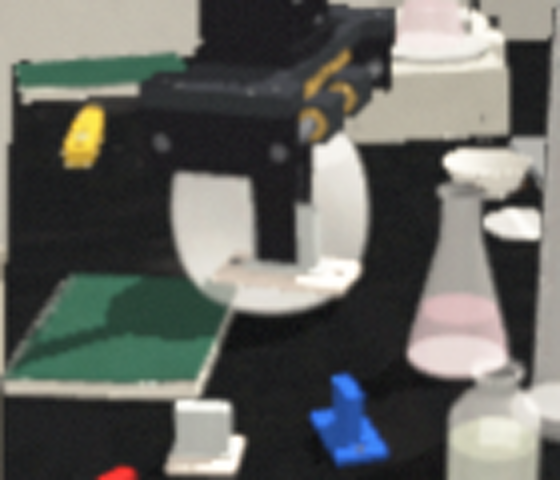

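move_arm --steps '[[[0,0,-0.04],0],[[-0.036,-0.03,-0.047],-0.06],[[-0.073,-0.061,-0.047],-0.12],[[-0.109,-0.092,-0.047],-0.18],[[-0.146,-0.123,-0.047],-0.24],[[-0.182,-0.153,-0.047],-0.3],[[-0.218,-0.184,-0.047],-0.35],[[-0.218,-0.184,-0.047],-0.35],[[-0.218,-0.184,-0.047],-0.35]]'

```text
time_s: 7.5
tool_pos: [0.6184, -0.0294, 0.2564]
tool_rot: [179.9, -0.2, 173.0]
force: [-0.3, 0.2, -0.6]
grip_width: 0.012
```

```bash
python3 - <<'E'
from h import *
T=pose(); print(T[:3,3])
im,d,P=grab("wrist","w2.png"); np.savez("w2.npz",im=im,P=P,T=T)
for r in env.cut_out("wrist","face")[:2]:
    print(r["conf"],r["uv"],r["region"].sum())
    m=cv2.erode(r["region"].astype(np.uint8),np.ones((5,5)))>0
    F=P[m]; F=F[np.isfinite(F).all(1)]; F=F[(F[:,2]>.05)&(F[:,2]<.12)]
    for i in range(5):
        c=F.mean(0); n=np.linalg.svd(F-c,full_matrices=False)[2][2]; n*=np.sign(n[2]); e=(F-c)@n; F=F[abs(e)<max(.0015,2*e.std())]
    print(len(F),n,np.arccos(n[2]),np.degrees(np.arctan2(-n[1],-n[0])),F.mean(0),e.std())
    X=np.array([-n[0],-n[1],0]); X/=np.linalg.norm(X); X=X*n[2]+np.array([0,0,np.hypot(*n[:2])]); Y=np.cross(n,X)
    w=r["region"]&np.isfinite(P).all(-1); G=P[w]; G=G[abs((G-c)@n)<.003]; q=np.c_[(G-c)@X,(G-c)@Y].astype(np.float32)*1000; rr=cv2.minAreaRect(q); print("rect",rr,"centre",c+X*rr[0][0]/1000+Y*rr[0][1]/1000)
    g=im.max(-1); u,v=np.round(r["uv"]).astype(int); 
    dk=(g<90)&(cv2.morphologyEx(r["region"].astype(np.uint8),cv2.MORPH_CLOSE,np.ones((25,25)))>0)&(abs((P-c)@n)<.003)&(np.linalg.norm(P-c,axis=-1)<.03)
    B=P[dk]; print("dot",len(B),B.mean(0),np.ptp(B,0))
E
```

```text
[ 0.61835364 -0.02942412  0.25644832]
0.98 [268.9, 132.4] 7015
6059 [-0.27861248  0.03467397  0.95977748] 0.2845877602444993 -7.0941176041839515 [ 0.56492523 -0.02130471  0.08163916] 0.000643922959814675
rect ((-0.26674652099609375, -0.2921123504638672), (59.657081604003906, 89.4507827758789), 89.98616027832031) centre [ 0.5646351  -0.02156297  0.08156427]
dot 285 [ 0.56775035 -0.0213621   0.08264262] [0.01536363 0.01592595 0.006112  ]
```

View pics/w2.png

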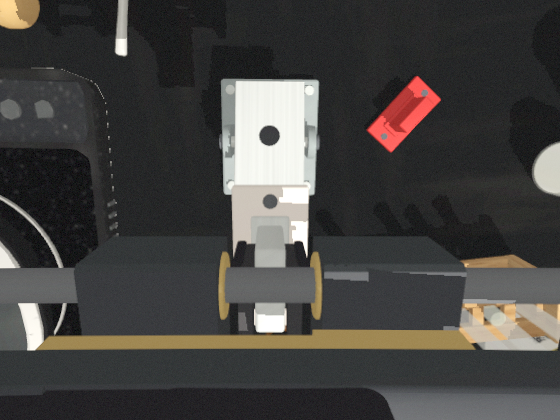

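Face centre (black dot at wrist 269,134) is at (0.568, -0.021, 0.083), with slope 0.285 rad and up-slope heading -7.1°. The tool already points along it. Since the tool can't tilt, I'll let the slide pivot about the jaw axis under a light grip as it meets the slope.

move_arm --steps '[[[0.03,0.001,0.03],0],[[0.06,0.002,0.06],0],[[0.06,0.002,0.09],0],[[0.06,0.002,0.115],0],[[0.06,0.002,0.131],0],[[0.06,0.002,0.131],0],[[0.06,0.002,0.131],0],[[0.06,0.002,0.131],0]]'

```text
time_s: 8.6
tool_pos: [0.5608, -0.0207, 0.1286]
tool_rot: [-180.0, 0.1, 173.0]
force: [-0.5, -0.5, -0.5]
grip_width: 0.012
```

move_arm --steps '[[[0,0,0],0],[[0,0,0],0],[[0,0,0.002],0],[[0,0,0.004],0],[[0,0,0.006],0],[[0,0,0.008],0],[[0,0,0.01],0],[[0,0,0.012],0],[[0,0,0.013],0],[[0,0,0.014],0],[[0,0,0.015],0],[[0,0,0.015],0]]' --squeeze 5

```text
time_s: 10.1
tool_pos: [0.5598, -0.0208, 0.1126]
tool_rot: [-180.0, -0.0, 173.0]
force: [-1.4, 0.9, 1.5]
grip_width: 0.0119
```

move_arm --steps '[[[0,0,0.001],0],[[0,0,0.002],0],[[0,0,0.003],0],[[0,0,0.004],0],[[0,0,0.004],0],[[0,0,0.004],0]]'

```text
time_s: 10.85
tool_pos: [0.56, -0.0208, 0.1085]
tool_rot: [-180.0, 0.0, 173.0]
force: [-2.6, -0.1, 1.5]
grip_width: 0.0122
```

```bash
cat > s.py <<'E'
import sys
from h import *
o=env.get_obs(); print(o["time_s"],o["tool_pos"],o["force"],o["wrist_torque"],o["grip_width"])
im,d,P=grab("side"); np.savez("s.npz",im=im,P=P)
u,v=[int(t) for t in np.round(pix("side",[[.565,-.021,.1]])[0])]
a=cv2.resize(im[v-45:v+45,u-60:u+60],(800,600),interpolation=cv2.INTER_CUBIC); cv2.imwrite("pics/"+sys.argv[1],a[:,:,::-1])
E
python3 s.py s1.png
```

```text
10.85 [ 0.56001692 -0.02080391  0.10850846] [-2.58296132 -0.07506654  1.48543055] [ 0.13480369  0.36324775 -0.04486699] 0.01218614143819258
```

View pics/s1.png

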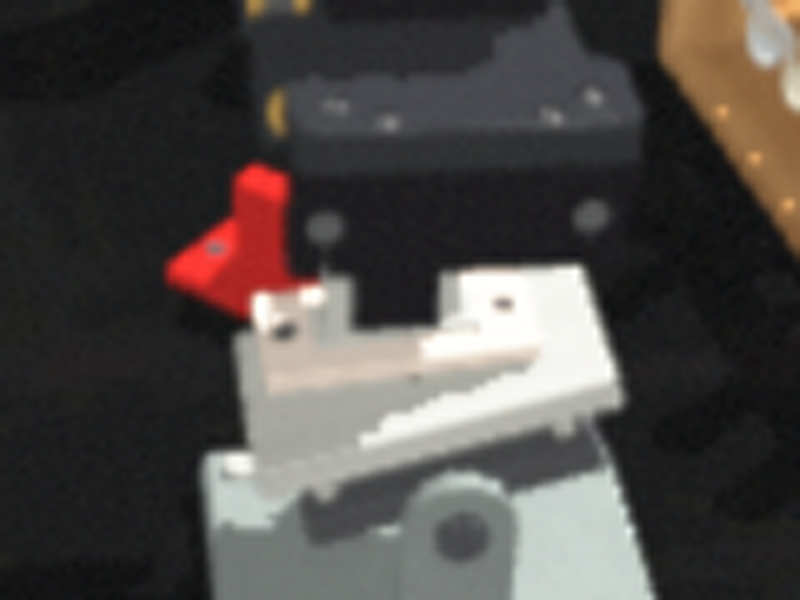

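The slide (plate edge from about (262,365) to (540,350)) has touched at its upper end and has begun pivoting. The force is low. Continuing.

move_arm --steps '[[[0,0,0.001],0],[[0,0,0.002],0],[[0,0,0.003],0],[[0,0,0.004],0],[[0,0,0.004],0],[[0,0,0.004],0]]'

```text
time_s: 11.65
tool_pos: [0.5601, -0.0209, 0.1045]
tool_rot: [-180.0, 0.0, 173.0]
force: [-2.0, 0.6, 1.6]
grip_width: 0.0119
```

```bash
python3 s.py s2.png
```

```text
11.65 [ 0.56006617 -0.02086289  0.10453107] [-1.9719645   0.5677116   1.60992925] [ 0.11313345  0.18493011 -0.04031696] 0.0119448088660177
```

View pics/s2.png

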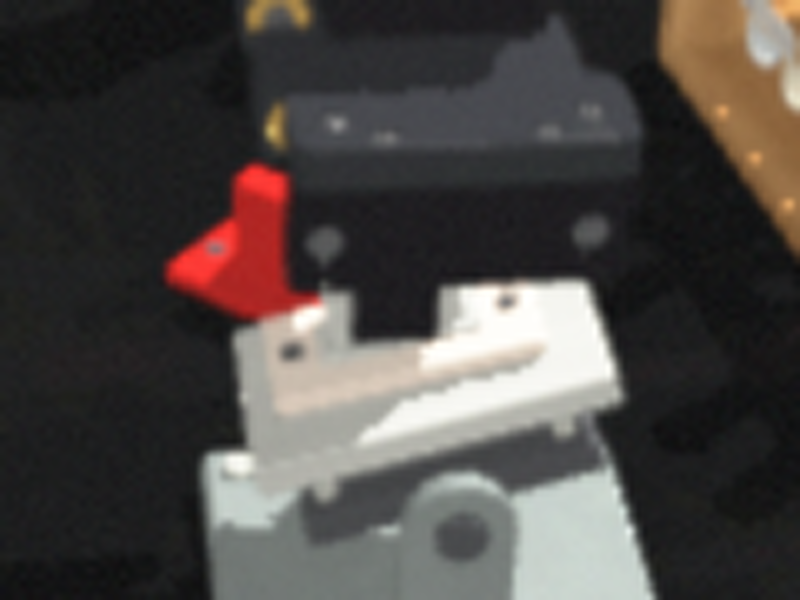

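The lower end is closing onto the face, so it's nearly flush. A little more under the light grip, then I'll raise the grip and press along the normal.

move_arm --steps '[[[0,0,0.001],0],[[0,0,0.002],0],[[0,0,0.003],0],[[0,0,0.003],0],[[0,0,0.003],0]]'

```text
time_s: 12.32
tool_pos: [0.5603, -0.0209, 0.1017]
tool_rot: [-180.0, 0.0, 173.0]
force: [-1.8, 0.2, 1.4]
grip_width: 0.0121
```

move_arm --steps '[[[0,0,0],0],[[0,0,0],0],[[0,0,0.001],0],[[-0.0005,0,0.002],0],[[-0.0005,0,0.002],0],[[-0.0005,0,0.002],0]]' --squeeze 12

```text
time_s: 13.08
tool_pos: [0.5608, -0.0209, 0.0998]
tool_rot: [-180.0, 0.0, 173.0]
force: [0.1, -0.8, 4.4]
grip_width: 0.0121
```

```bash
cat >> s.py <<'E'
def fit(F):
    for i in range(5):
        c=F.mean(0); n=np.linalg.svd(F-c,full_matrices=False)[2][2]; n*=np.sign(n[2]); e=(F-c)@n; F=F[abs(e)<max(.001,2*e.std())]
    return c,n,e.std(),len(F)
N=np.array([-.2786,.0347,.9598]); C=np.array([.56775,-.02136,.08264]); X=np.array([.9525,-.1186,.2808]);X/=np.linalg.norm(X);Y=np.cross(N,X)
for nm in ("side","scene"):
    if nm=="scene": im,d,P=grab(nm)
    h=(P-C)@N; x=(P-C)@X; y=(P-C)@Y; b=im.min(-1)>70
    near=b&(abs(x)<.06)&(abs(y)<.04)&(h>-.02)&(h<.012)
    face=near&((abs(x)>.041)&(abs(x)<.047)|(abs(y)>.022)&(abs(y)<.029))&(abs(x)<.046)
    top=near&(abs(x)<.033)&(abs(y)<.015)&(abs(x)>.0)
    print(nm,"face h",np.percentile(h[face],[10,50,90])*1e3,face.sum(),"top h",np.percentile(h[top],[10,50,90])*1e3,top.sum())
    for k,m in(("face",face),("top",top)):
        c,n,s,l=fit(P[m]); print(k,n,"ang to N",np.arccos(min(1,n@N)),"xslope",n@X,"yslope",n@Y,s,l)
E
python3 s.py s3.png
```

```text
13.075 [ 0.56083631 -0.02093705  0.09976197] [ 0.08897605 -0.80878018  4.39976592] [ 0.00073672 -0.18359521 -0.01021152] 0.012093477878044157
side face h [-17.2284774   -0.83132056   0.33093617] 357 top h [4.90125002 6.09183039 8.53115213] 259
face [-0.30971344 -0.16883823  0.93571964] ang to N 0.20758649519059 xslope -0.012226721085100048 yslope -0.20582661492815446 0.0068614701023818276 357
top [-0.27254552  0.02983428  0.96168022] ang to N 0.0050771310999402075 xslope 0.00690126247956632 yslope -0.004080421139410681 0.0007763169220894041 197
scene face h [-17.73675305  -3.45682005  -0.876771  ] 183 top h [2.95579401 4.71336517 8.52136323] 101
face [-0.2670839   0.0881986   0.95962868] ang to N 0.05438188380016994 xslope 0.004605568274567497 yslope 0.054512633905927824 0.002630811481555278 134
top [-0.27435288  0.03616292  0.96094887] ang to N 0.0 xslope 0.004224042342773117 yslope 0.001976520184290796 0.0010927469502488242 81
```

View pics/s3.png

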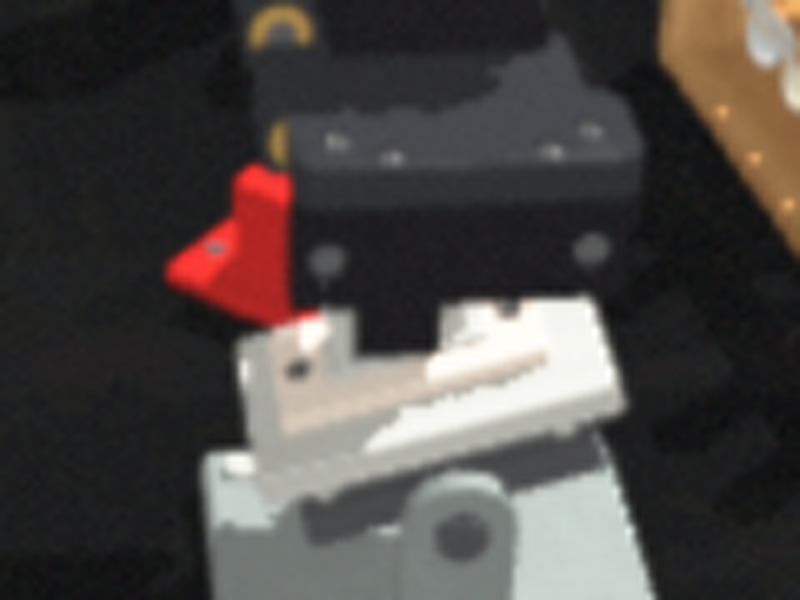

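```bash
cat > c.py <<'E'
from h import *
N=np.array([-.2786,.0347,.9598]); C=np.array([.56775,-.02136,.08264]); X=np.array([.9525,-.1186,.2808]);X/=np.linalg.norm(X);Y=np.cross(N,X)
for nm in ("side","scene"):
    im,d,P=grab(nm)
    h=(P-C)@N*1e3; x=(P-C)@X*1e3; y=(P-C)@Y*1e3; b=(im.min(-1)>70)&(abs(x)<60)&(abs(y)<40)
    T=b&(h>2.2)&(h<7.5); F=b&(h<0.5)&(h>-7)
    print(nm,"slide x",np.percentile(x[T],[0,2,98,100]),"y",np.percentile(y[T],[0,2,98,100]),"face x",np.percentile(x[F],[0,2,98,100]),"y",np.percentile(y[F],[0,2,98,100]))
    M=b&(h<60)&(h>20)&(abs(y)<10); print("rib x",np.percentile(x[M],[2,98]) if M.any() else None)
    q=np.stack([x[T],y[T]],1).astype(np.float32); print(cv2.minAreaRect(q))
    # synthetic: project predicted slide plate outline for x offset candidates
    g=cv2.cvtColor(im,cv2.COLOR_RGB2BGR)
    u0,v0=np.round(pix(nm,C[None])[0]).astype(int); s=6; w=g[v0-45:v0+40,u0-60:u0+60]; w=cv2.resize(w,None,fx=s,fy=s,interpolation=cv2.INTER_CUBIC)
    for (L,W,hh,ox,col) in((48,30,-1.5,0,(0,255,0)),(36,18,4.5,0,(0,0,255)),(36,18,4.5,-6,(255,0,0))):
        p=[C+(X*(ox+a*L)+Y*bb*W+N*hh)*1e-3 for a,bb in((1,1),(1,-1),(-1,-1),(-1,1))]
        pp=((pix(nm,np.array(p))-[u0-60,v0-45]+.5)*s).astype(np.int32); cv2.polylines(w,[pp.reshape(-1,1,2)],True,col,1)
    cv2.imwrite(f"pics/c_{nm}.png",w)
E
python3 c.py
```

```text
side slide x [-37.23470998 -36.05053774  33.31925121  34.59299663] y [-23.80532234 -18.23495754  15.3177609   18.36295624] face x [-46.96863967 -45.68311637  47.93835654  49.09956252] y [-33.36928715 -31.96836943  24.97987257  29.81730961]
rib x [-18.53831161 -11.65550185]
((-2.9717330932617188, -6.930858612060547), (38.23398971557617, 76.10977172851562), 75.95364379882812)
scene slide x [-39.83603719 -38.9844938   31.09075369  31.92394026] y [-16.23089772 -14.99383607  21.33320085  21.84875488] face x [-50.08838706 -48.98009694  44.99048095  46.83318834] y [-35.60131122 -30.97379811  31.36576299  32.97946809]
rib x [-22.36697811  -4.350177  ]
((-4.0038299560546875, 2.9117889404296875), (71.86048889160156, 37.62495422363281), 0.626345157623291)
```

View pics/c_side.png

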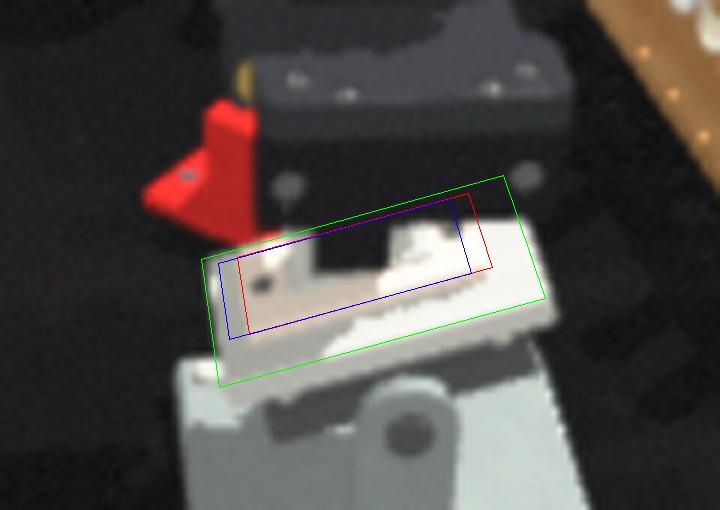

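Relative to the face in each camera, the slide is centred within about 2–3 mm and parallel within about 0.007 rad. The overlay's offset of a few pixels is calibration error and shifts face and slide alike. Now pressing to half travel.

move_arm --steps '[[[-0.0003,0,0.001],0],[[-0.0006,0,0.002],0],[[-0.0009,0,0.003],0],[[-0.0009,0,0.003],0],[[-0.0009,0,0.003],0],[[-0.0009,0,0.003],0],[[-0.0009,0,0.003],0]]' --squeeze 15

```text
time_s: 14.15
tool_pos: [0.5617, -0.0211, 0.0969]
tool_rot: [-180.0, 0.0, 173.0]
force: [-0.7, -0.6, 6.4]
grip_width: 0.0117
```

```bash
python3 s.py s4.png; for i in 1 2 3; do python3 -c "
from h import *
env.read_camera('side');o=env.get_obs();print(o['tool_pos'],o['force'],np.array(o['force'])@[-.2786,.0347,.9598])"; done; python3 c.py
```

```text
14.15 [ 0.56165475 -0.02105527  0.0968565 ] [-0.72947854 -0.62222028  6.36757063] [-0.01372847 -0.20149246 -0.02346409] 0.011746791866572988
side face h [-17.25983852  -3.59813278  -2.46478365] 330 top h [2.00702653 3.14302697 6.37242837] 267
face [-0.28238426  0.02196946  0.95904977] ang to N 0.01178396497711666 xslope -0.0022752171494180426 yslope -0.01310082325444132 0.0009286111805733051 243
top [-0.28159724  0.00909175  0.95948962] ang to N 0.025036072783882455 xslope 0.00012501826470818144 yslope -0.02578284202334834 0.0008730350483156636 207
scene face h [-17.99587443  -6.95066683  -4.10914798] 174 top h [-0.38820788  1.70066839  7.40677529] 104
face [-0.26745099  0.11459878  0.95673251] ang to N 0.0805166887406159 xslope 0.0003119781197732901 yslope 0.08066566900481384 0.003174736841420239 145
top [-0.27234021  0.00383925  0.96219337] ang to N 0.030972337045179058 xslope 0.010323633663431385 yslope -0.029851365276780364 0.0014049336458127123 78
[ 0.56165945 -0.0210361   0.09685755] [ 0.68379997 -0.1402841   6.22436125] 5.778767398789042
[ 0.56162659 -0.02102936  0.09684707] [
[... 202 characters left out ...]
  34.55100909] y [-18.94210024 -17.97172588  14.33002053  17.44525907] face x [-46.97633508 -45.63982357  48.02120661  49.28602829] y [-32.83597784 -31.70108392  24.91035933  29.23433846]
rib x [-17.309423   -14.23935592]
((-1.0418739318847656, -2.256227493286133), (35.63492202758789, 71.42462158203125), 86.6729965209961)
scene slide x [-38.6608159  -37.84036987  28.5638497   30.00661013] y [-13.14910195 -12.67594577  18.48789229  20.94899198] face x [-49.85142735 -48.68906451  45.25974103  46.54815772] y [-32.16086796 -27.92678921  30.96543145  32.3361805 ]
rib x [-22.12889141  -3.49558217]
((-5.559783935546875, 6.128769874572754), (70.13410949707031, 31.529661178588867), 8.703426361083984)
```

View pics/s4.png

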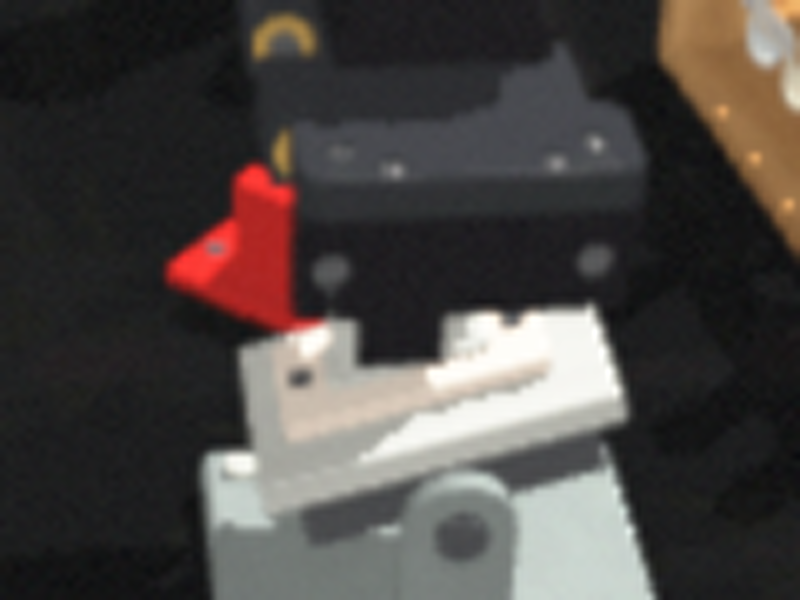

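```bash
python3 -c "
from cell import env
print(env.sign_off())"
```

```text
the job is handed in; nothing more can be done
None
```

I gripped the oblong white slide by its rib and lifted it. I then let it pivot about the jaw axis under a light 5 N grip until it lay on the sloped face, because the tool itself can't tilt. Next I raised the grip to 15 N, pressed along the face normal, and handed the job in at about 15 s with the slide still gripped and pressed. No verdict was reported.

**Last checks:**
- **Press depth and force:** the force along the normal was 5.4–6.3 N. That puts the face about 4–4.5 mm down, and the side camera's depth fell by about as much as I pressed.
- **Gripping:** the finger opening was 11.7 mm, so the rib is still held.
- **Centring:** the slide is about 2.5–3 mm low along the slope and about 2–3 mm off sideways. It follows the slope heading closely (tool within about 0.1° of the measured heading).
- **Flushness:** the top of the slide is about 6.7 mm above the face in the side view, against 6 mm for the plate.
- **Other objects:** the path stayed clear of the square slide, dish and bottle, but I didn't measure their positions again at the end.

**Where the checks disagreed:** the final plane fits showed a sideways tilt of about 0.025–0.03 rad against the face normal measured earlier. The side camera's fit of the face itself had about half of that. The scene camera's fit of the face was unusable (0.08 rad, few points), and its last slide outline looked turned by 8.7°. I put these down to depth noise and occlusion, because the fits just before the final press showed the slide parallel within about 0.007 rad and the tool didn't turn afterwards.

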